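Let the ram of a rack press down off its holding pawl

ROBOT

A 6-joint arm with a two-finger parallel gripper is mounted at the origin on the work surface. World frame = base frame: x ahead of the robot, y to its left, z up, the work surface at z = 0. Lengths are in m, angles in rad, forces in N, time in s.
With the tool pointing down it reaches from about 0.225 to 0.875 m from the base axis. Payload 3.4 kg.
Tool frame: the origin (TCP) lies at the very end of the fingers, on their centre line; the grasp point (between the pads) lies 19 mm behind it (manip.hold_point_z is the distance from the TCP to the grasp point, in m); z points along the fingers, y is the line along which they close (so a half turn about z gives the same grasp; the last joint's range is limited). The gripper opens to 85 mm and grips with 20 to 120 N. Pads are 22 mm wide; open, the fingers measure 114 mm over their backs; the gripper's body (76 mm by 85 mm) begins 54 mm behind the grasp point. The pads swing forward as they close: fully open they stand 13 mm farther back than shut.
Start: joints at [1.147, 0.276, 1.505, -0, 1.361, -0.121], TCP at [0.171, 0.549, 0.231] pointing down, gripper open.
Joint ranges: [-2.89, 2.89], [-0.75, 2.08], [0.22, 2.7], [-1.18, 4.32], [0.11, 2.71], [-2.7, 2.7]. Speed limits (rad/s): [2.57, 2.57, 3.14, 3.14, 3.14, 3.14].

INTERFACE

Orientations are given as a unit quaternion [w, x, y, z].
In Python, from rig import readout, viewer, order, manip gives the robot as it stands. The module is installed in compiled form; this text tells all that it offers.
- The arm moves only by the tool send_rows, never from a script. Its arguments are lists of equal length, an entry for each row: "xyz": the shift along the world's x, y, z in m, a list of three; "delta_rot": the turn, a rotation vector about the world's x, y, z in degrees, a list of three. In form: {"xyz": [[tx, ty, tz], ...], "delta_rot": [[wx, wy, wz], ...]}. A call has 1 to 12 rows; each row shifts and turns the commanded pose from where the row before left it; what a row does not reach is not made up. A row lasts 1/10 s, in which the tool goes at most 50 mm and 8.59 degrees, less where a joint would pass 70% of its speed; a pose out of reach is approached as far as the arm can. A call with a gripper value outside its range is refused whole. "gripper" is the finger opening in m, from 0 to 0.0854, set as the call begins (left out, the last holds). The fingers move at their own pace and stop on an object; "force" is the grip in N (left out, the last holds). Time passes only in rows, so rows that do not move let the fingers close. It gives the time, the measured TCP pose, the force, the opening and the grip force at its end, in the units of the state.
- readout.get_state(): the state, without advancing time (a new reading comes with each control period).
- viewer.get_image(name): name is "side" or "top"; returns a dict with "color" (400x640x3 uint8, red, green, blue), "depth" (400x640 float32, m along the optical axis (not along the pixel's ray), 0 where there is no reading), "K" (3x3 intrinsics, pixels), "camera_from_world" (4x4, takes a point from world to camera coordinates). Camera axes: x right, y up, looking along -z (the intrinsics and any distortion apply to the point x, -y, -z); pixel columns grow to the right and rows downward; lengths in m; the calibration is good to about 2 mm. A picture is of the moment at which its call begins.
- order.sign_off(): hands the job in; it is judged then, once.
The state is a dict: "clock": time; "qpos": joint angles; "qd": joint speeds; "effort": joint torques, N m; "position": TCP position; "ee_rot": TCP orientation; "contact_force": force on the tool from outside, world axes, zero at the start; "moment": the same for the moment, N m; "width": finger opening in m; "gripper_force": force on a finger pad.
Only numpy, scipy, OpenCV 4.12 (cv2) and the standard library are available. Lean on these libraries where they do the work, as an engineer would, in place of code of your own. Each camera call takes 0.05 s, during which the arm holds its last target. There are 200 camera calls.

TASK

The ram of the bench rack press is hung up on its holding pawl: throw the red pawl lever over towards the ram, take hold of the crank and wind on a touch until the pawl springs out of the ratchet wheel, then let the crank back until the ram rests with its own weight on the brass insert in the blue block. Keep the crank in hand until the ram has settled, so that it neither drops nor is pressed hard on the insert, and do not wrench the lever or drive the wheel back against the pawl. Then let go, with the pawl left out and everything else on the bench left where it is.

Things in the scene. Friction and masses are not known exactly. Their poses are not given: they have to be found in the camera images.
- press: Green cast C-frame bench press, bolted down; origin: centre of the 250 x 130 mm base's underside, z up. Its x points from the throat/ram side to the column. Head: x -78 to 110, y -36 to 36, z 162 to 270. Ram axis x -45. On the -y side: ratchet wheel (y -40 to -52), pawl pin at x 58, z 246, lever (y about -61), crank arm (y -72 to -81), crank grip (y -82 to -182).
- crank_turn (a joint): Turn of the crank about press y, rad. GROWS as the crank is wound BACK and the ram comes down, 15 mm per rad; winding on (ram up) makes it fall. Seen from the crank's side (looking along press +y) back is the way from press +x over the top to -x. It starts hung on a tooth (24 teeth), anywhere from 0 to 1.05. The hanging ram pulls it back with about 0.4 N m (3 to 5 N at the grip) and it runs away if let go with the pawl out.
- crank_axis (a point): Point on the crank's axis (parallel to press y) level with the middle of the grip: press frame x -12, y -132, z 215 mm. The grip circles it at radius 100 mm, in the press x-z plane.
- crank_grip: Black crank grip, a freely spinning cylinder 24 mm in diameter, 100 mm long, its axis along press y; origin at its middle. 100 mm from the crank's axis; at crank_turn 0 it stands 0.20 rad above the horizontal on the press +x side, and it climbs over the top as the crank goes back. The crank arm begins 51 mm from the middle, towards the head; nothing stands in between.
- crank: Crank arm, shaft and steel ratchet wheel in one; origin on the axis in the middle plane of the press. Wheel: tip diameter 100 mm, 24 teeth about 6 mm deep.
- wheel_center (a point): Centre of the ratchet wheel: on the crank's axis, in the middle of the wheel's thickness (press y -46 mm).
- selector: Red pawl lever with a red ball, on the pawl pin on the press's -y side; origin on the pin axis (parallel to press y), in the press's middle plane. It stays where it is left.
- selector_knob (a point): Centre of the red ball (20 mm diameter) on the pawl lever, 72 mm above the pin, clear above the head. At selector_throw 0 it leans 0.3 rad away from the ram (to press +x), thrown over it leans 0.3 rad towards the ram (to press -x): 43 mm of travel.
- selector_throw (a joint): Angle of the pawl lever, rad: 0 holding (stop), 0.6 released (stop). Stiff with friction: about 2 N at the ball moves it. It acts on the pawl only through a spring.
- pawl: Brass pawl, 50 mm long, hanging on the pawl pin behind the ratchet wheel; origin on the pin axis in the press's middle plane. Under the ram's load it stays pinned in its tooth even with the lever thrown; it springs out once the crank is wound on a little (0.05 to 0.15 rad).
- pawl_nose (a point): Nose of the pawl. About 47 mm from wheel_center while in a tooth, 63 mm when sprung out; clear of the teeth beyond 54 mm.
- pawl_swing (a joint): Angle of the pawl relative to the lever, rad: about 0 with the lever holding, about -0.58 with the lever thrown and the pawl still pinned in its tooth, -0.25 once it has sprung out.
- ram: Steel ram, 36 mm square, 220 mm long, about 2.5 kg, sliding up and down; origin at the centre of its lower face, a 26 mm disc.
- block: Loose blue plastic block, 44 x 44 x 28 mm, with a brass insert 16 mm in diameter standing 16 mm out of its top, on a riser under the ram. Origin at the centre of its underside.
- insert_top (a point): Centre of the brass insert's top, where the ram must come to rest, 12 to 40 mm under the ram at the start.
- carton: Bystander: open cardboard carton of blue blocks, 150 x 130 x 75 mm; origin under its centre.
- oiler: Bystander: oil bottle, 48 mm diameter, 110 mm tall; origin under its centre.
- done_block: Bystander: finished blue block, 44 x 44 x 30 mm; origin under its centre.
Not all that is in view belongs to the job. What is shaped like the block but brown or orange is not meant.

How it is judged:
On the way, in this order (a step that is already met when the one before it is completed fails the run):
1. the pawl lever is thrown over to release (value of joint selector_throw above 0.5 rad), for 0.2 s.
2. with the crank in hand, it is wound on until the pawl springs clear of the teeth (distance between pawl_nose and wheel_center above 0.054 m and contact force between the fingers and crank_grip above 0.5 N), for 0.1 s.
3. with the crank still in hand, the ram is set down on the insert (contact force between ram and block above 8 N and contact force between the fingers and crank_grip above 0.5 N), for 0.2 s.
At the end, for the whole second after the job is handed in: The ram rests on the insert with at least 8 N, at rest (under 5 mm/s); the pawl is out of the teeth (nose beyond 54 mm from the wheel's centre) and its lever over (above 0.5 rad); the block stands upright within 8 mm of its place (contact force between ram and block above 8 N and distance between pawl_nose and wheel_center above 0.054 m and value of joint selector_throw above 0.5 rad and linear speed of ram below 0.005 m/s and distance of block from where it was at the start of the episode below 0.008 m and angle between block's own z axis and vertical below 0.1 rad); the robot touches nothing.
It fails at once if the ram is dropped or let run (faster than 80 mm/s) (linear speed of ram above 0.08 m/s).
It fails at once if the ram is pressed or banged on the insert with over 70 N (contact force between ram and block above 70 N).
It fails at once if the wheel is driven back against the pawl with over 90 N (contact force between pawl and crank above 90 N).
It fails at once if the pawl lever is wrenched with over 30 N (contact force between the fingers and selector above 30 N).
It fails at once if the block under the ram or a bystander is knocked more than 20 mm away (distance of any of block, carton, oiler, done_block from where it was at the start of the episode above 0.02 m).
It also fails if it takes over 67 s, if anything falls off the work surface, if the arm or the gripper's body presses on something with over 40 N, if the wrist force passes 120 N, or if a joint passes its speed limit or range.

## Working session

There is one attempt and no reset: what is moved stays moved. The work goes in short steps, Python scripts to look and compute and a tool call to move; the robot and the scene stay as the last step left them, time stands still between calls to the robot, and variables do not carry over. Pictures are saved under pics/ and viewed, at most 10 in all, crops included, and the job is handed in when it is done.

Besides the shell and the picture viewer there is one more tool, called after "Call:" in YAML: its name, and indented under it one key for each argument. send_rows: Moves the arm, as the interface text tells. Its arguments: {"type":"object","properties":{"xyz":{"type":"array"},"delta_rot":{"type":"array"},"gripper":{"type":"number"},"force":{"type":"number"}},"required":["xyz","delta_rot"]}

```bash
mkdir -p pics
python3 - <<'E'
from rig import readout, viewer, order, manip
import cv2, numpy as np
print(readout.get_state(), manip.hold_point_z)
for n in ("side","top"):
    d=viewer.get_image(n); cv2.imwrite(f"pics/{n}0.png",d["color"][:,:,::-1]); np.savez(f"{n}0.npz",**d)
    print(n,d["K"].tolist(),np.round(np.linalg.inv(d["camera_from_world"]),3).tolist())
E
```

```text
{'clock': 0.0, 'qpos': array([ 1.14697524e+00,  2.76580397e-01,  1.50615359e+00, -1.57915066e-05,
        1.36071294e+00, -1.21015613e-01]), 'qd': array([ 0.00012098, -0.00013262, -0.00019211,  0.00241099,  0.00070408,
        0.00136712]), 'effort': array([ 2.32467894e-03, -4.16780162e+01, -2.45810598e+01,  3.13236551e-04,
        1.06414862e-02,  8.73011061e-06]), 'position': array([0.17125755, 0.54833242, 0.2304399 ]), 'ee_rot': array([-2.42021017e-04,  1.50823272e-01,  9.88560307e-01, -8.95024881e-04]), 'contact_force': array([-0.48830677,  0.46642141,  0.10815043]), 'moment': array([0.01645868, 0.06564774, 0.0114079 ]), 'gripper_force': 0.0, 'width': 0.0853222205894815} 0.0187
side [[398.8743722866955, 0.0, 322.5074577954504], [0.0, 398.8743722866955, 198.47415921234338], [0.0, 0.0, 1.0]] [[0.932, -0.22, 0.29, 0.841], [0.364, 0.563, -0.742, -0.747], [0.0, 0.797, 0.604, 0.773], [0.0, 0.0, 0.0, 1.0]]
top [[503.59211366020645, 0.0, 315.69751534056365], [0.0, 503.59211366020645, 197.93176976231757], [0.0, 0.0, 1.0]] [[-0.019, 0.989, -0.15, 0.329], [-1.0, -0.021, -0.015, -0.054], [-0.018, 0.149, 0.989, 1.557], [0.0, 0.0, 0.0, 1.0]]
```

View pics/side0.png

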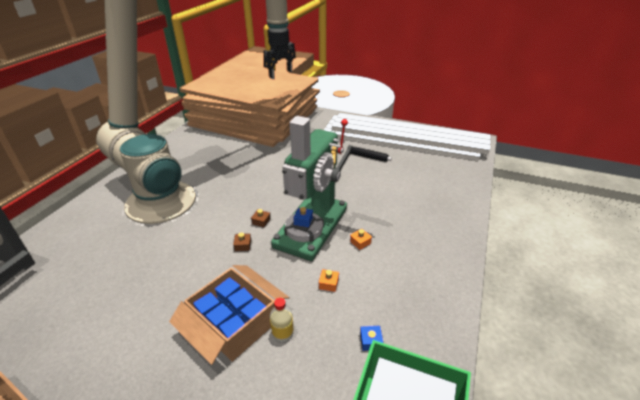

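View pics/top0.png

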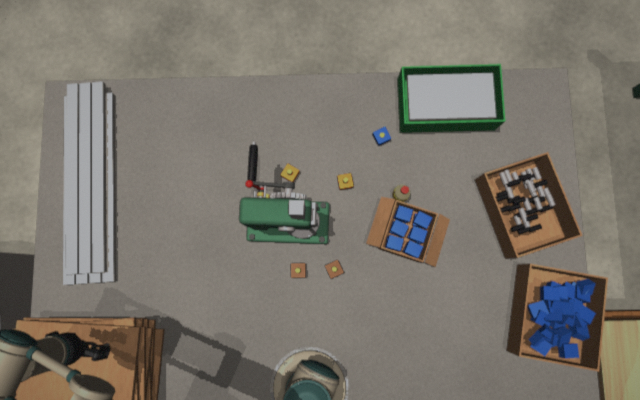

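Side view: the press is around (315,180), the red ball at (345,122) and the grip at (372,153). Top view: the press is at (285,215), the ball at (250,183) and the grip at (253,160). Press x points roughly along world +y, and the crank side faces world +x.

```bash
cat > h.py <<'E'
import numpy as np, cv2
def pts(d,mask):
    "world points of the masked pixels, from depth"
    v,u=np.nonzero(mask&(d["depth"]>0)); z=d["depth"][v,u]; K=d["K"]
    c=np.c_[(u-K[0,2])/K[0,0]*z,-(v-K[1,2])/K[1,1]*z,-z,np.ones(len(z))]
    return (np.linalg.inv(d["camera_from_world"])@c.T).T[:,:3]
def ray(d,u,v):
    K=d["K"];M=np.linalg.inv(d["camera_from_world"])
    r=M[:3,:3]@[(u-K[0,2])/K[0,0],-(v-K[1,2])/K[1,1],-1]
    return M[:3,3],r
def cross(a,b):
    (p,r),(q,s)=a,b
    t=np.linalg.lstsq(np.c_[r,-s],q-p,rcond=None)[0]
    A,B=p+t[0]*r,q+t[1]*s
    return (A+B)/2,np.linalg.norm(A-B)
def colour(d,roi,kind):
    hsv=cv2.cvtColor(d["color"],cv2.COLOR_RGB2HSV); h,s,v=[hsv[:,:,i].astype(int) for i in range(3)]
    m={"red":((h<8)|(h>172))&(s>150)&(v>100),"black":(v<50),"green":(h>60)&(h<95)&(s>80),"blue":(h>105)&(h<125)&(s>150)}[kind]
    b=np.zeros_like(m);u0,v0,u1,v1=roi;b[v0:v1,u0:u1]=1
    return m&b
E
python3 - <<'E'
from h import *
R={"side":{"red":(335,112,352,132),"black":(345,140,395,165),"green":(265,110,350,262)},"top":{"red":(240,172,262,192),"black":(243,138,262,190),"green":(235,190,335,250)}}
D={n:np.load(f"{n}0.npz") for n in R}
D={n:dict(d) for n,d in D.items()}
cen={}
for n in R:
    for k in R[n]:
        m=colour(D[n],R[n][k],k); P=pts(D[n],m); v,u=np.nonzero(m)
        cen[n,k]=(u.mean(),v.mean())
        print(n,k,len(u),np.round(cen[n,k],1),np.round(np.median(P,0),3) if len(P) else "")
        if k=="black" :
            c=P.mean(0);w,s,V=np.linalg.svd(P-c);t=(P-c)@V[0];print(" dir",V[0],np.percentile(t,[2,98]), c+V[0]*np.percentile(t,2),c+V[0]*np.percentile(t,98))
        if k=="green":
            for lo,hi,nm in((.258,.285,"headtop"),(.01,.045,"base")):
                Q=P[(P[:,2]>lo)&(P[:,2]<hi)]
                if len(Q)>20: print(" ",nm,len(Q),np.median(Q[:,2]),cv2.minAreaRect((Q[:,:2]*1000).astype(np.float32)))
print("ball",cross(ray(D["side"],*cen["side","red"]),ray(D["top"],*cen["top","red"])))
print("grip mid",cross(ray(D["side"],*cen["side","black"]),ray(D["top"],*cen["top","black"])))
for n,r in(("side",(285,200,320,235)),("top",(280,190,330,240))):
    P=pts(D[n],colour(D[n],r,"blue"));print(n,"block",len(P),np.median(P,0) if len(P) else "")
E
```

```text
side red 25 [343.8 123.2] [0.559 0.124 0.32 ]
side black 193 [367.2 154.2] [0.625 0.125 0.242]
 dir [ 0.99732954 -0.07246919 -0.00905512] [-0.04673653  0.04706408] [0.57836142 0.12801415 0.24184818] [0.67191154 0.12121649 0.2409988 ]
side green 2460 [313.8 200.5] [0.516 0.059 0.042]
  headtop 665 0.27020669085482885 ((497.40478515625, 64.35504150390625), (173.3098907470703, 63.96760177612305), 86.73826599121094)
  base 1254 0.03203313279215053 ((495.0406494140625, 50.015968322753906), (240.801513671875, 124.36743927001953), 86.58421325683594)
top red 42 [249.5 183.4] [0.556 0.13  0.323]
top black 238 [252.7 161.9] [0.63  0.131 0.246]
 dir [-0.99957619  0.02872253 -0.00473903] [-0.04303111  0.04695045] [0.67144018 0.13091499 0.24586575] [0.58149675 0.13349949 0.24543932]
top green 2395 [278.2 219.7] [0.473 0.081 0.266]
  headtop 1436 0.26953626020274324 ((491.00787353515625, 71.80074310302734), (181.28724670410156, 68.19540405273438), 86.78336334228516)
  base 862 0.031974126562036465 ((489.06597900390625, 55.996185302734375), (243.5309600830078, 121.22798156738281), 86.66162109375)
ball (array([0.55709154, 0.13046636, 0.3144117 ]), np.float64(0.0006375809797163212))
grip mid (array([0.62664876, 0.13180435, 0.23865841]), np.float64(0.006718311013864161))
side block 208 [ 0.49772631 -0.00802874  0.08854348]
top block 0
```

Run:
```python
from h import *
d=dict(np.load("side0.npz")); t=dict(np.load("top0.npz"))
c=d["color"][105:265,255:415,::-1]; cv2.imwrite("pics/crop1.png",cv2.resize(c,(600,600),interpolation=cv2.INTER_CUBIC))
m=np.zeros((400,640),bool);m[112:135,285:315]=1
P=pts(d,m);P=P[P[:,2]>.28];print("side ramtop",len(P),np.percentile(P[:,2],[50,90,98]),np.median(P,0))
m[:]=0;m[185:225,280:310]=1
P=pts(t,m);P=P[P[:,2]>.285];print("top ram",len(P),np.median(P,0),np.percentile(P[:,2],[10,50,90]))
# axis of ram in world
o=np.array([.4915,.0545]);x=np.array([.0576,.998]);print("ram axis",o-.045*x)
P=pts(d,colour(d,(285,195,320,240),"blue"));print(np.percentile(P[:,2],[2,10,30,50,70,90,98]))
```

```text
side ramtop 343 [0.35769627 0.36621708 0.36703957] [ 0.49340042 -0.00294555  0.35769627]
top ram 295 [0.48596127 0.01159415 0.36420459] [0.32207787 0.36420459 0.36742187]
ram axis [0.488908 0.00959 ]
[0.06686667 0.07155595 0.0793719  0.08854348 0.09108051 0.09260069
 0.09390817]
```

View pics/crop1.png

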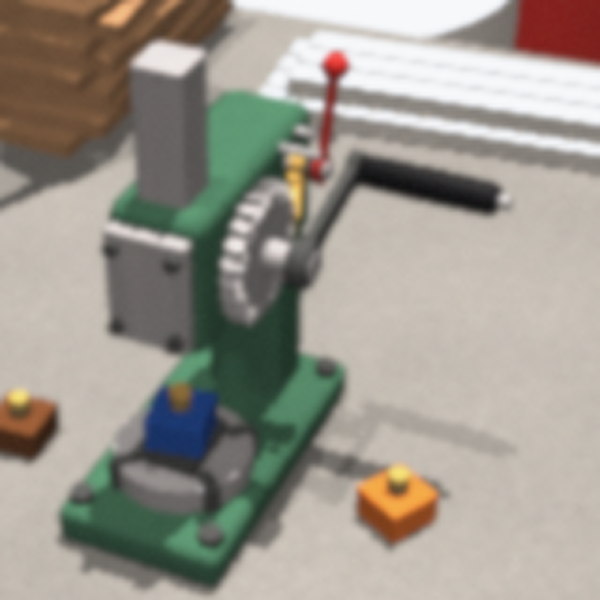

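Side crop: the lever leans away from the ram with its ball at (335,65). The grip is just above horizontal on the column side, and the brass insert at (180,395) is about 38 mm below the ram. The ball gives a press origin of about (0.4915, 0.0545) with a heading of 86.7°, which agrees with the base rectangle. Next I'll move beside the ball with the fingers shut.

Call:
send_rows:
  xyz:
    - [0.02, -0.016, 0.02]
    - [0.032, -0.026, 0.02]
    - [0.032, -0.032, 0.02]
    - [0.032, -0.032, 0.02]
    - [0.032, -0.032, 0.01]
    - [0.032, -0.032, 0]
    - [0.032, -0.032, 0]
    - [0.032, -0.032, 0]
    - [0.032, -0.032, 0]
    - [0.032, -0.032, 0]
    - [0.032, -0.032, 0]
    - [0.03, -0.02, 0]
  delta_rot:
    - [0, 0, 1.2]
    - [0, 0, 1.2]
    - [0, 0, 1.2]
    - [0, 0, 1.2]
    - [0, 0, 1.2]
    - [0, 0, 1.2]
    - [0, 0, 1.2]
    - [0, 0, 1.2]
    - [0, 0, 1.2]
    - [0, 0, 1.1]
    - [0, 0, 1.1]
    - [0, 0, 1.1]
  gripper: 0.0
  force: 40

```text
clock: 1.3
position: [0.5425, 0.1963, 0.321]
ee_rot: [-0.0, 0.029, 1.0, -0.0]
contact_force: [0.6, 1.2, -0.4]
width: -0.0002
gripper_force: 0.0
```

Call:
send_rows:
  xyz:
    - [0.006, -0.01, -0.006]
    - [0.006, -0.01, -0.006]
    - [0.004, -0.004, -0.006]
    - [0, -0.002, -0.001]
    - [0, -0.004, 0]
    - [0, -0.004, 0]
    - [0, -0.004, 0]
    - [0, -0.004, 0]
  delta_rot:
    - [0, 0, 0]
    - [0, 0, 0]
    - [0, 0, 0]
    - [0, 0, 0]
    - [0, 0, 0]
    - [0, 0, 0]
    - [0, 0, 0]
    - [0, 0, 0]

```text
clock: 2.1
position: [0.5573, 0.1569, 0.3028]
ee_rot: [0.0, 0.028, 1.0, 0.0]
contact_force: [0.1, 0.7, -1.2]
width: 0.0002
gripper_force: 0.0
```

Call:
send_rows:
  xyz:
    - [0, -0.004, 0]
    - [0, -0.004, 0]
    - [0, -0.004, 0]
    - [0, -0.004, 0]
    - [-0.001, -0.004, 0]
    - [0, -0.004, 0]
    - [0, -0.004, 0]
    - [0, -0.004, 0]
    - [-0.001, -0.003, 0]
    - [0, -0.002, 0]
  delta_rot:
    - [0, 0, 0]
    - [0, 0, 0]
    - [0, 0, 0]
    - [0, 0, 0]
    - [0, 0, 0]
    - [0, 0, 0]
    - [0, 0, 0]
    - [0, 0, 0]
    - [0, 0, 0]
    - [0, 0, 0]

```text
clock: 3.1
position: [0.5557, 0.1196, 0.3022]
ee_rot: [0.0, 0.028, 1.0, 0.0]
contact_force: [0.0, 2.3, -0.5]
width: -0.0004
gripper_force: 1.0
```

Call:
send_rows:
  xyz:
    - [0, -0.002, 0]
    - [0, -0.002, 0]
    - [0, -0.002, 0]
    - [0, -0.001, 0]
    - [0, 0, 0]
  delta_rot:
    - [0, 0, 0]
    - [0, 0, 0]
    - [0, 0, 0]
    - [0, 0, 0]
    - [0, 0, 0]

```text
clock: 3.6
position: [0.5552, 0.113, 0.3019]
ee_rot: [-0.001, 0.028, 1.0, 0.0]
contact_force: [0.3, 2.4, -1.8]
width: -0.0001
gripper_force: 1.3
```

```bash
cat > ball.py <<'E'
from rig import viewer
from h import *
s=viewer.get_image("side");t=viewer.get_image("top")
c=[]
for d,r in((s,(325,105,352,150)),(t,(240,165,290,200))):
    m=colour(d,r,"red");v,u=np.nonzero(m);c.append((u.mean(),v.mean()));print(len(u),c[-1])
cv2.imwrite("pics/ball.png",s["color"][:,:,::-1])
print(cross(ray(s,*c[0]),ray(t,*c[1])))
E
python3 ball.py
```

```text
36 (np.float64(337.80555555555554), np.float64(130.25))
0 (np.float64(nan), np.float64(nan))
 ** On entry to DLASCL parameter number  4 had an illegal value
 ** On entry to DLASCL parameter number  4 had an illegal value
 ** On entry to DLASCL parameter number  4 had an illegal value
 ** On entry to DLASCL parameter number  4 had an illegal value
 ** On entry to DLASCL parameter number  5 had an illegal value
 ** On entry to DLASCL parameter number  4 had an illegal valueball.py:6: RuntimeWarning: Mean of empty slice.
  m=colour(d,r,"red");v,u=np.nonzero(m);c.append((u.mean(),v.mean()));print(len(u),c[-1])
  ret = ret.dtype.type(ret / rcount)
Traceback (most recent call last):
  File "ball.py", line 8, in <module>
    print(cross(ray(s,*c[0]),ray(t,*c[1])))
          ~~~~~^^^^^^^^^^^^^^^^^^^^^^^^^^^
  File "h.py", line 13, in cross
    t=np.linalg.lstsq(np.c_[r,-s],q-p,rcond=None)[0]
      ~~~~~~~~~~~~~~~^^^^^^^^^^^^^^^^^^^^^^^^^^^^
numpy.linalg.LinAlgError: SVD did not converge in Linear Least Squares
```

```bash
cat > ball.py <<'E'
from rig import viewer
from h import *
s=viewer.get_image("side")
v,u=np.nonzero(colour(s,(315,105,352,150),"red"))
v,u=v[v<v.min()+9],u[v<v.min()+9]
p,r=ray(s,u.mean(),v.mean()); xh=np.array([.0576,.998,0]);yh=np.array([-.998,.0576,0]);o=np.array([.4915,.0545,0])
q=p+r*((-.061-(p-o)@yh)/(r@yh)); X,Z=(q-o)@xh,q[2]
print(len(u),u.mean(),v.mean(),"press x,z",X,Z,"throw",.3-np.arctan2(X-.058,Z-.246), "radius",np.hypot(X-.058,Z-.246))
E
python3 ball.py
```

```text
32 337.65625 128.90625 press x,z 0.038547994860669496 0.3175290767977056 throw 0.5655241843587342 radius 0.07412684622640171
```

Call:
send_rows:
  xyz:
    - [0, -0.001, 0]
    - [0, -0.001, 0]
    - [0, -0.001, 0]
    - [0, 0, 0]
  delta_rot:
    - [0, 0, 0]
    - [0, 0, 0]
    - [0, 0, 0]
    - [0, 0, 0]

```text
clock: 4.15
position: [0.5552, 0.1126, 0.3022]
ee_rot: [-0.0, 0.028, 1.0, 0.003]
contact_force: [0.2, 8.7, -2.2]
width: 0.0001
gripper_force: 4.4
```

Call:
send_rows:
  xyz:
    - [0, 0.012, 0]
    - [0, 0.012, 0]
    - [0.012, 0, 0]
    - [0.02, 0, 0]
    - [0.02, 0, 0]
    - [0.02, 0, 0]
    - [0.001, 0, 0]
    - [0, 0, 0]
  delta_rot:
    - [0, 0, 0]
    - [0, 0, 0]
    - [0, 0, 0]
    - [0, 0, 0]
    - [0, 0, 0]
    - [0, 0, 0]
    - [0, 0, 0]
    - [0, 0, 0]

```text
clock: 4.95
position: [0.6289, 0.1334, 0.3017]
ee_rot: [-0.001, 0.028, 1.0, -0.0]
contact_force: [0.1, -0.4, -0.3]
width: 0.0001
gripper_force: 0.0
```

Call:
send_rows:
  xyz:
    - [0, 0, 0]
    - [0, 0, 0]
    - [0, 0, 0]
    - [0, 0, 0]
  delta_rot:
    - [0, 0, 0]
    - [0, 0, 0]
    - [0, 0, 0]
    - [0, 0, 0]
  gripper: 0.06

```text
clock: 5.35
position: [0.6281, 0.1339, 0.3027]
ee_rot: [0.0, 0.028, 1.0, 0.0]
contact_force: [-0.5, 0.3, -0.8]
width: 0.0579
gripper_force: 0.0
```

```bash
python3 ball.py
python3 - <<'E'
from rig import viewer,readout
import cv2
print(readout.get_state()["position"])
c=viewer.get_image("side")["color"][85:245,265:425,::-1]; cv2.imwrite("pics/crop2.png",cv2.resize(c,(600,600),interpolation=cv2.INTER_CUBIC))
E
```

```text
28 337.39285714285717 129.39285714285714 press x,z 0.0369216719598419 0.31696830280476856 throw 0.5887118426839277 radius 0.07403239774556702
[0.62815031 0.13389876 0.30269116]
```

View pics/crop2.png

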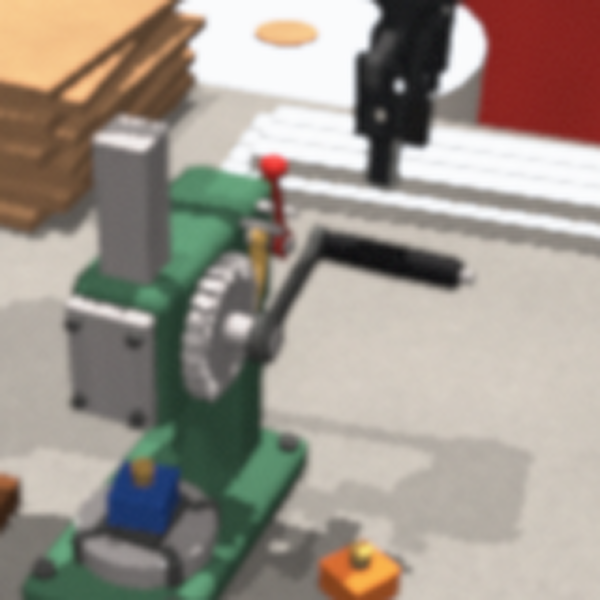

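The lever is over (ball at (273,165), throw about 0.59) and the pawl is still in its tooth. The open fingers stand above the grip at (390,255), so I'll go down over it and close.

Call:
send_rows:
  xyz:
    - [0, 0, -0.01]
    - [0, 0, -0.015]
    - [0, 0, -0.015]
    - [0, -0.001, -0.015]
    - [0, 0, -0.015]
    - [0, 0, -0.01]
    - [0, 0, -0.005]
    - [0, 0, 0]
  delta_rot:
    - [0, 0, 0]
    - [0, 0, 0]
    - [0, 0, 0]
    - [0, 0, 0]
    - [0, 0, 0]
    - [0, 0, 0]
    - [0, 0, 0]
    - [0, 0, 0]

```text
clock: 6.25
position: [0.6281, 0.1328, 0.2165]
ee_rot: [-0.001, 0.028, 1.0, -0.0]
contact_force: [0.7, -0.3, 0.1]
width: 0.0601
gripper_force: 0.0
```

Call:
send_rows:
  xyz:
    - [0, 0, 0]
    - [0, 0, 0]
    - [0, 0, 0]
    - [0, 0, 0]
    - [0, 0, 0]
  delta_rot:
    - [0, 0, 0]
    - [0, 0, 0]
    - [0, 0, 0]
    - [0, 0, 0]
    - [0, 0, 0]
  gripper: 0.0
  force: 40

```text
clock: 6.75
position: [0.6291, 0.1344, 0.218]
ee_rot: [0.001, 0.028, 1.0, 0.001]
contact_force: [0.9, 4.7, 0.5]
width: 0.023
gripper_force: 39.7
```

Call:
send_rows:
  xyz:
    - [0, 0.001, -0.002]
    - [0, 0, -0.002]
    - [0, 0.001, -0.002]
    - [0, 0, -0.002]
    - [0, 0, -0.002]
    - [0, 0, 0]
  delta_rot:
    - [0, 0, 0]
    - [0, 0, 0]
    - [0, 0, 0]
    - [0, 0, 0]
    - [0, 0, 0]
    - [0, 0, 0]

```text
clock: 7.35
position: [0.6291, 0.136, 0.2076]
ee_rot: [0.001, 0.028, 1.0, 0.001]
contact_force: [-0.1, 6.2, 3.4]
width: 0.0225
gripper_force: 40.0
```

```bash
cat > look.py <<'E'
import sys
from rig import viewer,readout
import cv2
d=viewer.get_image("side");c=d["color"][105:205,295:395,::-1]; cv2.imwrite(f"pics/{sys.argv[1]}.png",cv2.resize(c,(600,600),interpolation=cv2.INTER_CUBIC))
E
python3 look.py p1
```

```text
(no output)
```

View pics/p1.png

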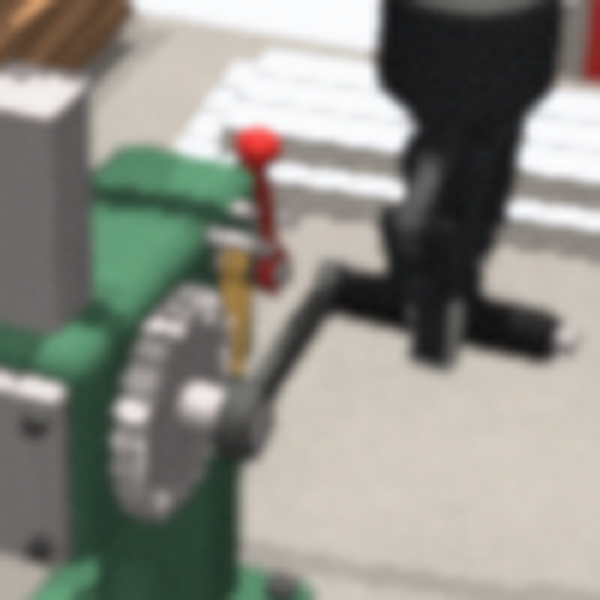

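The fingers hold the grip at (440,310). The brass pawl at (235,310) still hangs close behind the wheel, and the hand now carries the ram load (3.4 N). I'll wind on a bit more.

Call:
send_rows:
  xyz:
    - [0, 0.001, -0.002]
    - [0, 0.001, -0.002]
    - [0, 0, -0.002]
    - [0, 0, -0.001]
    - [0, 0, 0]
    - [0, 0, 0]
  delta_rot:
    - [0, 0, 0]
    - [0, 0, 0]
    - [0, 0, 0]
    - [0, 0, 0]
    - [0, 0, 0]
    - [0, 0, 0]

```text
clock: 8.0
position: [0.6291, 0.1366, 0.2003]
ee_rot: [0.001, 0.028, 1.0, -0.0]
contact_force: [3.9, 3.0, 2.2]
width: 0.0226
gripper_force: 39.9
```

```bash
python3 look.py p2
python3 - <<'E'
import cv2,numpy as np
for n in("p1","p2"):
    h=cv2.cvtColor(cv2.imread(f"pics/{n}.png"),cv2.COLOR_BGR2HSV)
    m=(h[:,:,0]>12)&(h[:,:,0]<30)&(h[:,:,1]>130); m[:240]=0;m[400:]=0;m[:,:180]=0;m[:,320:]=0
    v,u=np.nonzero(m); print(n,len(u),[(k,round(u[(v//20)==k].mean())) for k in sorted(set(v//20))])
E
```

```text
p1 1114 [(np.int64(12), 236), (np.int64(13), 235), (np.int64(14), 235), (np.int64(15), 238), (np.int64(16), 241), (np.int64(17), 240)]
p2 1076 [(np.int64(12), 236), (np.int64(13), 234), (np.int64(14), 235), (np.int64(15), 240), (np.int64(16), 241), (np.int64(17), 240)]
```

Run:
```python
import cv2,numpy as np
a=cv2.imread("pics/side0.png")[105:205,295:395]; cv2.imwrite("pics/p0.png",cv2.resize(a,(600,600),interpolation=cv2.INTER_CUBIC))
for n in("p0","p1","p2"):
    h=cv2.cvtColor(cv2.imread(f"pics/{n}.png"),cv2.COLOR_BGR2HSV)
    m=(h[:,:,0]>12)&(h[:,:,0]<30)&(h[:,:,1]>110); m[:220]=0;m[420:]=0;m[:,:180]=0;m[:,320:]=0
    v,u=np.nonzero(m); print(n,len(u),[(int(k)*20,round(u[(v//20)==k].mean()),len(u[(v//20)==k])) for k in sorted(set(v//20))])
b=[cv2.imread(f"pics/{n}.png")[200:420,150:330] for n in("p0","p1","p2")]
cv2.imwrite("pics/cmp.png",cv2.resize(np.hstack(b),(800,326)))
```

```text
p0 1897 [(240, 236, 173), (260, 234, 543), (280, 234, 541), (300, 238, 299), (320, 238, 244), (340, 238, 97)]
p1 1857 [(240, 236, 127), (260, 235, 515), (280, 236, 528), (300, 238, 322), (320, 240, 196), (340, 240, 158), (360, 238, 11)]
p2 1909 [(240, 236, 172), (260, 235, 516), (280, 236, 519), (300, 240, 272), (320, 241, 180), (340, 239, 190), (360, 236, 60)]
```

View pics/cmp.png

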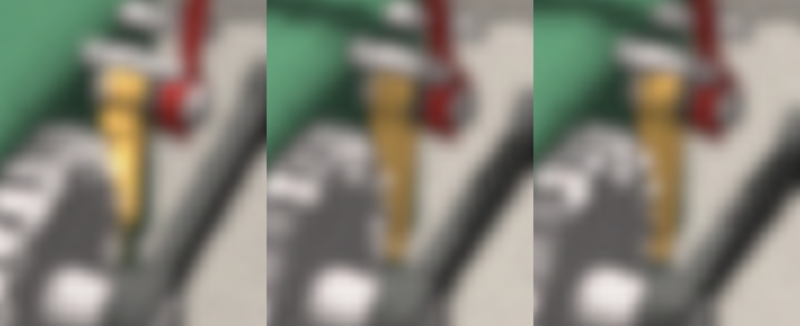

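Run:
```python
from h import *
d=dict(np.load("side0.npz"))
o=np.array([.4915,.0545,0]);xh=np.array([.0576,.998,0]);yh=np.array([-.998,.0576,0])
def pix(x,y,z):
    w=o+x*xh+y*yh+np.array([0,0,z]); c=d["camera_from_world"]@[*w,1]; q=d["K"]@[c[0],-c[1],-c[2]]
    u,v=q[:2]/q[2]; return round((u-295)*6),round((v-105)*6)
P=np.array([.058,.246]);W=np.array([-.012,.215])
print("pin",pix(.058,-.046,.246))
for r in(.047,.05,.063):
    for L in (.048,.05):
        e=W-P;D=np.hypot(*e);a=(L*L-r*r+D*D)/(2*D);hh=np.sqrt(max(0,L*L-a*a));b=P+e/D*a
        for s in(1,-1):
            n=b+s*hh*np.array([-e[1],e[0]])/D
            print(r,L,n.round(3),pix(n[0],-.046,n[1]))
```

```text
pin (238, 266)
0.047 0.048 [0.034 0.205] (214, 374)
0.047 0.048 [0.011 0.256] (194, 297)
0.047 0.05 [0.033 0.203] (214, 378)
0.047 0.05 [0.009 0.257] (192, 297)
0.05 0.048 [0.037 0.203] (217, 374)
0.05 0.048 [0.012 0.259] (195, 290)
0.05 0.05 [0.036 0.201] (216, 378)
0.05 0.05 [0.01 0.26] (193, 290)
0.063 0.048 [0.049 0.199] (228, 368)
0.063 0.048 [0.017 0.271] (200, 259)
0.063 0.05 [0.048 0.197] (227, 372)
0.063 0.05 [0.015 0.272] (198, 259)
```

```bash
cat > pawl.py <<'E'
from rig import viewer
from h import *
o=np.array([.4915,.0545,0]);xh=np.array([.0576,.998,0]);yh=np.array([-.998,.0576,0])
for d in (dict(np.load("side0.npz")),viewer.get_image("side")):
    h=cv2.cvtColor(d["color"],cv2.COLOR_RGB2HSV)
    m=(h[:,:,0]>12)&(h[:,:,0]<32)&(h[:,:,1]>110); r=np.zeros_like(m); r[142:172,325:345]=1; m&=r
    v,u=np.nonzero(m&(d["depth"]>0)); P=pts(d,m)
    for k in sorted(set(v)):
        Q=P[v==k]-o; print(k,u[v==k],np.round(np.c_[Q@xh,Q@yh,Q[:,2]].mean(0),3))
        
    print()
E
python3 pawl.py
```

```text
147 [333 334 335] [ 0.053 -0.046  0.255]
148 [333 334 335] [ 0.052 -0.047  0.253]
149 [332 333 334 335] [ 0.051 -0.046  0.251]
150 [332 333 334 335] [ 0.05  -0.046  0.248]
151 [331 332 333 334 335 336] [ 0.051 -0.046  0.245]
152 [331 332 333 334 335 336] [ 0.051 -0.046  0.241]
153 [332 333 334 335] [ 0.049 -0.047  0.24 ]
154 [333 334 335] [ 0.048 -0.049  0.238]
155 [333 334 335] [ 0.048 -0.049  0.235]
156 [334 335] [ 0.049 -0.05   0.232]
157 [334 335] [ 0.048 -0.05   0.229]
158 [334 335] [ 0.047 -0.051  0.227]
159 [334 335] [ 0.067 -0.043  0.211]
160 [334 335] [ 0.064 -0.044  0.209]
161 [334 335] [ 0.066 -0.043  0.205]
162 [334] [ 0.043 -0.051  0.217]

147 [333 334 335] [ 0.054 -0.046  0.255]
148 [332 333 334 335 336] [ 0.052 -0.047  0.253]
149 [332 333 334 335] [ 0.052 -0.046  0.25 ]
150 [332 333 334 335] [ 0.049 -0.047  0.249]
151 [332 333 334 335 336] [ 0.05  -0.048  0.246]
152 [332 333 334 335 336] [ 0.051 -0.047  0.242]
153 [332 333 334 335 336] [ 0.053 -0.046  0.238]
154 [333 334 335] [ 0.051 -0.047  0.236]
155 [334 335] [ 0.051 -0.049  0.233]
156 [334 335] [ 0.053 -0.048  0.229]
157 [334 335] [ 0.051 -0.049  0.227]
158 [334 335] [ 0.051 -0.049  0.225]
159 [335] [ 0.05  -0.051  0.222]
160 [334 335] [ 0.052 -0.049  0.217]
161 [334 335] [ 0.051 -0.049  0.215]
162 [334 335] [ 0.051 -0.049  0.212]
163 [334 335] [ 0.052 -0.049  0.209]
164 [334] [ 0.053 -0.047  0.204]
165 [334] [ 0.052 -0.048  0.202]
166 [334] [ 0.051 -0.048  0.199]
```

The depth points show the pawl is out: its lower end is at press x 0.051, z 0.199, about 65 mm from the wheel centre. Now I'll work out the back-winding arc.

```bash
cat > arc.py <<'E'
import numpy as np,sys
a,b,n=float(sys.argv[1]),float(sys.argv[2]),int(sys.argv[3])
t=np.linspace(a,b,n+1); p=np.c_[.00576*np.cos(t),.0998*np.cos(t),.1*np.sin(t)]
q=np.round(p,4); print(np.diff(q,axis=0).round(4).tolist())
E
python3 arc.py .04 .76 12; python3 arc.py .76 1.6 12;python3 arc.py 1.6 2.32 12
```

```text
[[-0.0001, -0.0004, 0.006], [0.0, -0.0008, 0.0059], [-0.0001, -0.0011, 0.0059], [-0.0001, -0.0015, 0.0058], [-0.0001, -0.0018, 0.0057], [-0.0001, -0.0022, 0.0056], [-0.0001, -0.0025, 0.0055], [-0.0002, -0.0028, 0.0053], [-0.0002, -0.0031, 0.0051], [-0.0002, -0.0035, 0.0049], [-0.0002, -0.0037, 0.0047], [-0.0002, -0.004, 0.0045]]
[[-0.0003, -0.0049, 0.0049], [-0.0003, -0.0054, 0.0045], [-0.0003, -0.0056, 0.0042], [-0.0004, -0.0059, 0.0037], [-0.0003, -0.0061, 0.0034], [-0.0004, -0.0064, 0.0029], [-0.0004, -0.0065, 0.0024], [-0.0004, -0.0067, 0.002], [-0.0004, -0.0069, 0.0015], [-0.0004, -0.0069, 0.001], [-0.0004, -0.0069, 0.0005], [-0.0004, -0.007, 0.0001]]
[[-0.0003, -0.006, -0.0004], [-0.0004, -0.0059, -0.0007], [-0.0003, -0.0059, -0.0011], [-0.0003, -0.0058, -0.0014], [-0.0004, -0.0058, -0.0018], [-0.0003, -0.0056, -0.0021], [-0.0003, -0.0054, -0.0024], [-0.0003, -0.0054, -0.0028], [-0.0003, -0.0051, -0.0031], [-0.0003, -0.0049, -0.0034], [-0.0003, -0.0048, -0.0036], [-0.0002, -0.0045, -0.004]]
```

Call:
send_rows:
  xyz:
    - [0, 0, 0.006]
    - [0, -0.001, 0.006]
    - [0, -0.001, 0.006]
    - [0, -0.0015, 0.006]
    - [0, -0.002, 0.0055]
    - [0, -0.002, 0.0055]
    - [0, -0.0025, 0.0055]
    - [0, -0.003, 0.0055]
    - [0, -0.003, 0.005]
    - [0, -0.0035, 0.005]
    - [-0.001, -0.0035, 0.0045]
    - [0, -0.004, 0.0045]
  delta_rot:
    - [0, 0, 0]
    - [0, 0, 0]
    - [0, 0, 0]
    - [0, 0, 0]
    - [0, 0, 0]
    - [0, 0, 0]
    - [0, 0, 0]
    - [0, 0, 0]
    - [0, 0, 0]
    - [0, 0, 0]
    - [0, 0, 0]
    - [0, 0, 0]

```text
clock: 9.3
position: [0.6275, 0.1095, 0.2658]
ee_rot: [0.0, 0.028, 1.0, -0.0]
contact_force: [3.6, 0.6, 3.7]
width: 0.0227
gripper_force: 39.9
```

Call:
send_rows:
  xyz:
    - [0, -0.005, 0.005]
    - [0, -0.0055, 0.0045]
    - [-0.001, -0.0055, 0.004]
    - [0, -0.006, 0.004]
    - [0, -0.006, 0.0035]
    - [-0.001, -0.0065, 0.003]
    - [0, -0.0065, 0.0025]
    - [0, -0.0065, 0.002]
    - [-0.001, -0.007, 0.0015]
    - [0, -0.007, 0.001]
    - [-0.001, -0.007, 0.0005]
    - [0, -0.007, 0]
  delta_rot:
    - [0, 0, 0]
    - [0, 0, 0]
    - [0, 0, 0]
    - [0, 0, 0]
    - [0, 0, 0]
    - [0, 0, 0]
    - [0, 0, 0]
    - [0, 0, 0]
    - [0, 0, 0]
    - [0, 0, 0]
    - [0, 0, 0]
    - [0, 0, 0]

```text
clock: 10.5
position: [0.6229, 0.0327, 0.297]
ee_rot: [-0.001, 0.029, 1.0, -0.001]
contact_force: [0.2, -4.0, 5.8]
width: 0.0225
gripper_force: 40.1
```

Call:
send_rows:
  xyz:
    - [0, -0.006, 0]
    - [-0.001, -0.006, -0.0005]
    - [0, -0.006, -0.001]
    - [0, -0.006, -0.0015]
    - [-0.001, -0.006, -0.0015]
    - [0, -0.0055, -0.002]
    - [0, -0.0055, -0.0025]
    - [-0.001, -0.0055, -0.003]
    - [0, -0.005, -0.003]
    - [0, -0.005, -0.0035]
    - [-0.001, -0.005, -0.0035]
    - [0, -0.0045, -0.004]
  delta_rot:
    - [0, 0, 0]
    - [0, 0, 0]
    - [0, 0, 0]
    - [0, 0, 0]
    - [0, 0, 0]
    - [0, 0, 0]
    - [0, 0, 0]
    - [0, 0, 0]
    - [0, 0, 0]
    - [0, 0, 0]
    - [0, 0, 0]
    - [0, 0, 0]

```text
clock: 11.7
position: [0.6191, -0.0316, 0.27]
ee_rot: [-0.001, 0.028, 1.0, 0.0]
contact_force: [-1.1, -2.6, -3.3]
width: 0.0231
gripper_force: 39.5
```

```bash
python3 arc.py 2.32 2.5 6
python3 - <<'E'
from rig import viewer
from h import *
d=viewer.get_image("side"); cv2.imwrite("pics/s5.png",cv2.resize(d["color"][105:265,255:415,::-1],(600,600),interpolation=cv2.INTER_CUBIC))
m=np.zeros((400,640),bool);m[105:175,270:325]=1
P=pts(d,m);P=P[(P[:,2]>.28)&(P[:,0]<.53)&(P[:,1]<.04)];print(len(P),np.percentile(P[:,2],[50,90,98]))
E
```

```text
[[-0.0001, -0.0021, -0.0021], [-0.0002, -0.0021, -0.0021], [-0.0001, -0.0021, -0.0022], [-0.0001, -0.0019, -0.0023], [-0.0001, -0.0019, -0.0023], [-0.0001, -0.0019, -0.0024]]
506 [0.31353278 0.33421861 0.33549691]
```

View pics/s5.png

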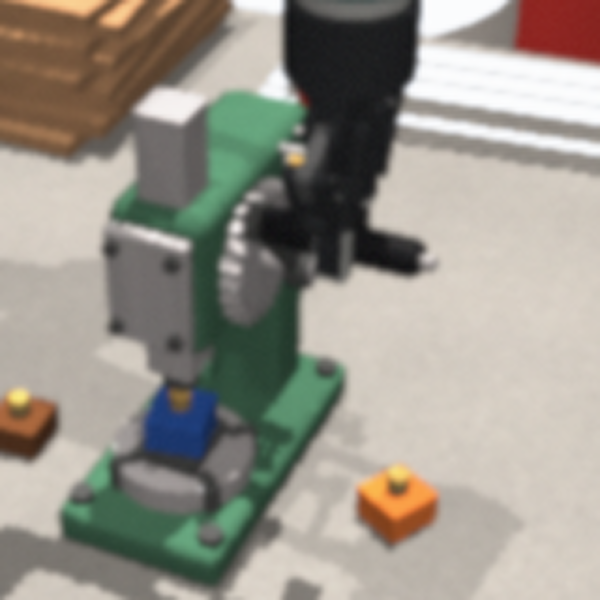

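The ram, seen at (178,385), is about 6 mm above the insert, with 4.1 N of tangential load in hand. I'll slow down now.

Call:
send_rows:
  xyz:
    - [0, -0.002, -0.002]
    - [0, -0.002, -0.002]
    - [0, -0.002, -0.0022]
    - [-0.001, -0.002, -0.0023]
    - [0, -0.002, -0.0023]
    - [0, -0.002, -0.0024]
  delta_rot:
    - [0, 0, 0]
    - [0, 0, 0]
    - [0, 0, 0]
    - [0, 0, 0]
    - [0, 0, 0]
    - [0, 0, 0]

```text
clock: 12.35
position: [0.6184, -0.0431, 0.2572]
ee_rot: [-0.0, 0.028, 1.0, 0.001]
contact_force: [-1.8, -0.6, -4.9]
width: 0.0227
gripper_force: 39.4
```

```bash
python3 arc.py 2.5 2.6 5;python3 arc.py 2.6 2.9 15
cat > f.py <<'E'
from rig import readout
import numpy as np
s=readout.get_state();p=s["position"];f=s["contact_force"]
t=np.arctan2(p[2]-.1963,(p[1]-.0367)/.998);tg=np.array([-np.sin(t),np.cos(t)]);r=np.array([np.cos(t),np.sin(t)])
print("theta",t,"R",np.hypot(p[1]-.0367,p[2]-.1963),"tan",f[1:]@tg,"rad",f[1:]@r,s["clock"])
E
python3 f.py
```

```text
[[-0.0001, -0.0011, -0.0016], [0.0, -0.0012, -0.0016], [-0.0001, -0.0011, -0.0017], [-0.0001, -0.0011, -0.0016], [0.0, -0.001, -0.0017]]
[[-0.0001, -0.001, -0.0018], [-0.0001, -0.001, -0.0017], [0.0, -0.0009, -0.0018], [-0.0001, -0.001, -0.0018], [0.0, -0.0008, -0.0018], [-0.0001, -0.0009, -0.0018], [0.0, -0.0008, -0.0018], [0.0, -0.0007, -0.0019], [-0.0001, -0.0007, -0.0018], [0.0, -0.0007, -0.0019], [-0.0001, -0.0007, -0.0019], [0.0, -0.0006, -0.0019], [0.0, -0.0006, -0.0019], [-0.0001, -0.0005, -0.0019], [0.0, -0.0005, -0.002]]
theta 2.4907979403735663 R 0.10035269776508271 tan 4.275225516405723 rad -2.552824613897988 12.35
```

Call:
send_rows:
  xyz:
    - [0, -0.0011, -0.0016]
    - [0, -0.0011, -0.0016]
    - [0, -0.0011, -0.0016]
    - [0, 0, 0]
  delta_rot:
    - [0, 0, 0]
    - [0, 0, 0]
    - [0, 0, 0]
    - [0, 0, 0]

```text
clock: 12.75
position: [0.6182, -0.0466, 0.2522]
ee_rot: [-0.001, 0.028, 1.0, 0.0]
contact_force: [-2.0, 0.9, -6.5]
width: 0.0228
gripper_force: 39.4
```

```bash
python3 f.py
```

```text
theta 2.5511272648076053 R 0.10030105578046232 tan 4.848579596386907 rad -4.3812861259755715 12.75
```

Call:
send_rows:
  xyz:
    - [0, -0.0006, -0.0019]
    - [0, -0.0006, -0.0019]
    - [0, 0, 0]
  delta_rot:
    - [0, 0, 0]
    - [0, 0, 0]
    - [0, 0, 0]

```text
clock: 13.05
position: [0.6181, -0.0487, 0.2488]
ee_rot: [-0.0, 0.028, 1.0, -0.0]
contact_force: [-3.5, -1.2, -5.1]
width: 0.0228
gripper_force: 39.5
```

```bash
python3 f.py
```

```text
theta 2.591083635990452 R 0.1002253092675423 tan 5.034267791641502 rad -1.624407998355586 13.05
```

Call:
send_rows:
  xyz:
    - [0, -0.0009, -0.0018]
    - [0, -0.0009, -0.0018]
    - [0, 0, 0]
  delta_rot:
    - [0, 0, 0]
    - [0, 0, 0]
    - [0, 0, 0]

```text
clock: 13.35
position: [0.618, -0.0507, 0.2452]
ee_rot: [-0.001, 0.028, 1.0, -0.001]
contact_force: [-5.5, -2.8, -4.2]
width: 0.0225
gripper_force: 39.5
```

```bash
python3 f.py
```

```text
theta 2.6323528326991923 R 0.1001428909370493 tan 5.059354903161378 rad 0.4244360047837048 13.35
```

Call:
send_rows:
  xyz:
    - [-0.001, -0.0009, -0.0018]
    - [-0.0005, -0.0009, -0.0018]
    - [0, 0, 0]
  delta_rot:
    - [0, 0, 0]
    - [0, 0, 0]
    - [0, 0, 0]

```text
clock: 13.65
position: [0.6179, -0.0524, 0.2419]
ee_rot: [0.001, 0.028, 1.0, -0.0]
contact_force: [-0.2, -3.1, -3.7]
width: 0.0228
gripper_force: 39.5
```

```bash
python3 f.py
```

```text
theta 2.6698166021554606 R 0.10007750348189506 tan 4.718903018835416 rad 1.097645024754134 13.65
```

Call:
send_rows:
  xyz:
    - [0, -0.0009, -0.0018]
    - [0, -0.0008, -0.0018]
    - [0, 0, 0]
  delta_rot:
    - [0, 0, 0]
    - [0, 0, 0]
    - [0, 0, 0]

```text
clock: 13.95
position: [0.6178, -0.0542, 0.2382]
ee_rot: [0.001, 0.028, 1.0, -0.001]
contact_force: [1.1, -4.7, -3.1]
width: 0.0226
gripper_force: 39.6
```

```bash
python3 f.py
```

```text
theta 2.7101361512895528 R 0.10005902159081077 tan 4.8076073318485 rad 3.012631129825769 13.95
```

Call:
send_rows:
  xyz:
    - [0, -0.0011, -0.0017]
    - [0, -0.0011, -0.0018]
    - [0, 0, 0]
  delta_rot:
    - [0, 0, 0]
    - [0, 0, 0]
    - [0, 0, 0]

```text
clock: 14.25
position: [0.6177, -0.0555, 0.2352]
ee_rot: [0.001, 0.028, 1.0, 0.0]
contact_force: [0.8, -2.6, -0.9]
width: 0.0227
gripper_force: 39.8
```

```bash
python3 f.py
```

```text
theta 2.743170623059535 R 0.10004505000527034 tan 1.8420759633303494 rad 2.074096240715596 14.25
```

The load has dropped, so the ram is on the insert. I'll ease off a touch more and hold.

Call:
send_rows:
  xyz:
    - [0, 0, -0.0005]
    - [0, 0, 0]
    - [0, 0, 0]
    - [0, 0, 0]
    - [0, 0, 0]
  delta_rot:
    - [0, 0, 0]
    - [0, 0, 0]
    - [0, 0, 0]
    - [0, 0, 0]
    - [0, 0, 0]

```text
clock: 14.75
position: [0.6176, -0.0556, 0.2348]
ee_rot: [0.001, 0.028, 1.0, 0.0]
contact_force: [3.1, -2.9, 1.1]
width: 0.0223
gripper_force: 40.0
```

```bash
python3 f.py; python3 pawl.py | tail -8
python3 - <<'E'
from rig import viewer
from h import *
d=viewer.get_image("side"); cv2.imwrite("pics/s6.png",cv2.resize(d["color"][105:265,255:415,::-1],(600,600),interpolation=cv2.INTER_CUBIC))
E
```

```text
theta 2.7472691508265417 R 0.09996723597292455 tan 0.12387722768939476 rad 3.0648802441983523 14.75
157 [334 335] [ 0.048 -0.05   0.229]
158 [334 335] [ 0.047 -0.051  0.227]
159 [334 335] [ 0.067 -0.043  0.211]
160 [334 335] [ 0.064 -0.044  0.209]
161 [334 335] [ 0.066 -0.043  0.205]
162 [334] [ 0.043 -0.051  0.217]
```

View pics/s6.png

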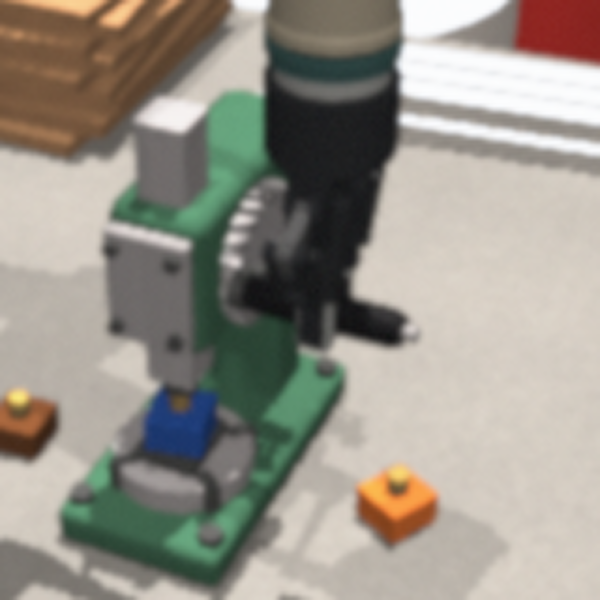

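The ram is down on the insert at (180,395) and the block hasn't moved. The load in hand is about 0 N, so I'll let go and lift away.

Call:
send_rows:
  xyz:
    - [0, 0, 0]
    - [0, 0, 0]
    - [0, 0, 0]
    - [0, 0, 0]
    - [0, 0, 0]
  delta_rot:
    - [0, 0, 0]
    - [0, 0, 0]
    - [0, 0, 0]
    - [0, 0, 0]
    - [0, 0, 0]
  gripper: 0.065

```text
clock: 15.35
position: [0.6167, -0.0554, 0.234]
ee_rot: [-0.0, 0.028, 1.0, 0.0]
contact_force: [0.4, 0.6, 0.4]
width: 0.0649
gripper_force: 0.0
```

Call:
send_rows:
  xyz:
    - [0, 0, 0.01]
    - [0, 0, 0.02]
    - [0, 0, 0.02]
    - [0, 0, 0.02]
    - [0, 0, 0.02]
    - [0, 0, 0.02]
    - [0, 0, 0.02]
    - [0, 0, 0.02]
    - [0, 0, 0.01]
    - [0, 0, 0]
  delta_rot:
    - [0, 0, 0]
    - [0, 0, 0]
    - [0, 0, 0]
    - [0, 0, 0]
    - [0, 0, 0]
    - [0, 0, 0]
    - [0, 0, 0]
    - [0, 0, 0]
    - [0, 0, 0]
    - [0, 0, 0]

```text
clock: 16.35
position: [0.6175, -0.0557, 0.3963]
ee_rot: [0.002, 0.028, 1.0, -0.0]
contact_force: [-0.0, 0.5, -0.1]
width: 0.0651
gripper_force: 0.0
```

```bash
python3 f.py; python3 ball.py; python3 pawl.py | tail -8
python3 - <<'E'
from rig import viewer
from h import *
d=viewer.get_image("side"); cv2.imwrite("pics/s7.png",cv2.resize(d["color"][105:265,255:415,::-1],(600,600),interpolation=cv2.INTER_CUBIC))
E
```

```text
theta 2.0043730396520854 R 0.22030347102193173 tan -0.409669874831558 rad -0.25789821397287194 16.35
1 339.0 149.0 press x,z 0.05120837823726414 0.25423997501939377 throw 0.9893407802031273 radius 0.010678169997162475
160 [334 335] [ 0.052 -0.049  0.218]
161 [334 335] [ 0.051 -0.049  0.215]
162 [334 335] [ 0.051 -0.049  0.212]
163 [334 335] [ 0.053 -0.048  0.207]
164 [334] [ 0.053 -0.047  0.204]
165 [334] [ 0.05  -0.048  0.203]
166 [334] [ 0.052 -0.048  0.199]
```

View pics/s7.png

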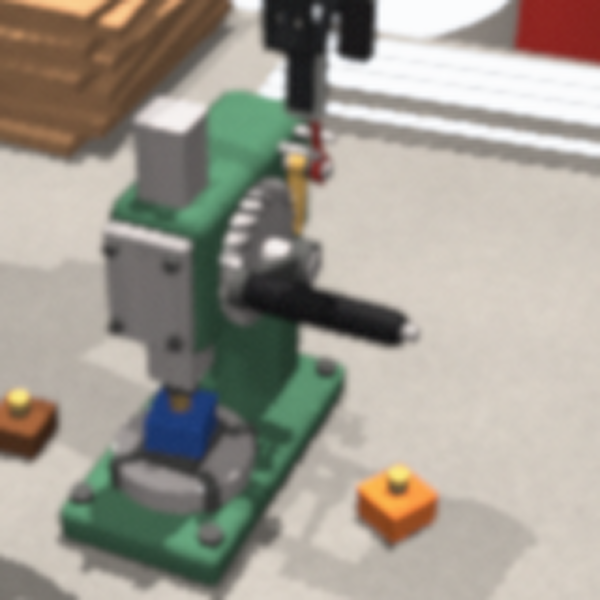

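The ram rests on the insert, the crank is where I left it, the pawl at (300,195) is out, and the gripper is clear. The fingers hide the ball in this view, but the lever still leans over and the pawl is out.

```bash
python3 -c "
from rig import order
print(order.sign_off())"
```

```text
the job is handed in; nothing more can be done
None
```

The job is handed in at about 16 s of the 67 s allowed: lever thrown, pawl out, ram lowered in hand onto the insert, and crank released; no pass/fail verdict came back.

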